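# Hang the washed soap pail on the draining hook

### The job

Raise the pail's flat-lying bail upright while the pail stays standing on the table, then lift the pail by the bail and carry it upright to the twin hook of the draining stand: set the bar gently down on the two prongs, between their upturned tips and the keepers, slide it back along them under the keepers until it is fully home, and let go. The hook's height is not known, so feel for it; never press on the stand harder than about 15 N, and leave the bottles and the jar alone.

Things in the scene. Friction and masses are not known exactly. Their poses are not given: they have to be found in the camera images.
- pail: Small round steel pail, open at the top, 112 mm high, 92 mm wide at the foot, 120 mm at the rim, 0.35 to 0.75 kg with its bail. Origin: centre of its underside; z up. The bail's hinge line runs along the pail's y axis, 100 mm above the origin; lying flat, the bail points to the pail's +x.
- bail (a joint): Pail's swing bail, rad: 0 = flat (a stop holds it level, 100 mm above the table, out over the pail's +x side), 1.57 = upright, up to 3.1 = flat on the other side. Slightly stiff: near upright it just stays. Two 6 mm wires, from ears 68 mm either side of the pail's axis, carry the grip bar.
- bail_bar (a point): Centre of the bail's grey grip bar: a round tube, 10 mm thick, 108 mm long, turning easily on its wire, parallel to the hinge line and 115 mm from it (axes turn with the bail; bar along y). Lying flat its centre is 55 mm from the rim: open the fingers to about 60 mm at most to go down either side of it.
- stand: Fixed draining stand: drip tray 170 x 200 x 12 mm, behind it a telescopic post (115 mm back) with a twin hook. Origin: on the table, straight below where the middle of the bar must end; z up, x from prong tips back to the post. Two level round 10 mm prongs run along x at y = -34 and +34 mm; the bar goes across both, along y, gripped between them, the bail's wires outside: bring it in over the tips from the front. Cross bar at x = 84 mm.
- drop (a point): Point on the table straight below the middle of the prongs' open part, 42 mm in front of the stand's origin. The bar's centre can come down freely from 16 mm before to 17 mm behind it. The upturned tips (74 to 81 mm before the origin) rise 26 mm above the prongs' top face. HEIGHT IS NOT MEASURED: the top face is anywhere from 235 to 285 mm above the table (bar centre 5 mm higher).
- seat (a point): Same point as the stand's origin. Above it, on each prong, a keeper: a rod, the back stop (bar home against it: centre at x = 0, up to +5 under load), with a nose reaching forward to x = -17 mm, its underside 16 mm over the prong's top face (6 mm play for the bar), sloping up to 52 mm over that face. Sprung hook: pushed down or back it gives about 1 mm per 1.5 N, moving back and down together at 45 deg. Over 20 N on the stand is too hard.
- squeeze: White squeeze bottle, bystander, 52 mm wide, 110 mm high; origin: centre of its underside.
- blue_bottle: Blue glass bottle with black cap, bystander, 60 mm wide, 110 mm high; origin: centre of its underside.
- jar: Small colourant jar with white cap, bystander, 48 mm wide, 55 mm high; origin: centre of its underside.

How it is judged:
By the outcome, as a careful person would: the job done as asked, in the order asked, and still so for the second after the job is handed in, with the robot touching nothing.
It also fails if it takes over 72 s, if anything falls off the work surface, if the arm or the gripper's body presses on something with over 40 N, if the wrist force passes 120 N, or if a joint passes its speed limit or range.

### The arm

A 7-joint arm with a two-finger parallel gripper is mounted at the origin on the work surface. World frame = base frame: x ahead of the robot, y to its left, z up, the work surface at z = 0. Lengths are in m, angles in degrees, forces in N, time in s.
With the tool pointing down it reaches from about 0.425 to 0.875 m from the base axis. Payload 4.7 kg.
Tool frame: the origin (TCP) lies on the centre line of the jaws, within the pads' length; the fingertips stand 8 mm ahead of it and the grasp point (between the pads) lies 11 mm behind it; z points along the fingers, y is the direction in which the jaws open and shut (so a half turn about z gives the same grasp; the last joint's range is limited). The gripper opens to 87 mm and grips with 3 to 60 N. Pads are 19 mm wide; open, the fingers measure 117 mm over their backs; the gripper's body (75 mm by 190 mm) begins 51 mm behind the grasp point.
Start: joints at [75.407, 18.392, -4.016, 83.108, 1.295, 78.541, -3.26], TCP at [0.173, -0.627, 0.231] pointing down, gripper open.
Joint ranges: [-163.93, 163.93], [-17.29, 119.83], [-79.2, 71.16], [3.27, 140.29], [-89.18, 269.18], [5.43, 117.66], [-154.24, 154.24]. Speed limits (degrees/s): [147.25, 147.25, 180, 180, 180, 180, 180].

### API

Orientations are given as [roll, pitch, yaw] about the fixed x, y, z axes, in that order (R = Rz(yaw) Ry(pitch) Rx(roll)).
In Python, from cell import env gives the robot as it stands. The module is installed in compiled form; this text tells all that it offers.
- The arm moves only by the tool move_arm, never from a script. Its argument "steps" is a list of rows, each a list of 2 entries, a list of its own where there are three numbers: the shift along the tool's x, y, z in m, then the turn about the tool's z in rad. A call has 1 to 20 rows; each row is the pose to reach, as a shift and turn from the pose commanded when the call began, along the tool's axes at that moment; what a row does not reach only later rows make up. A row lasts 1/8 s, in which the tool goes at most 62.5 mm and 10.7 degrees, less where a joint would pass 70% of its speed; a pose out of reach is approached as far as the arm can. A call with a gripper value outside its range is refused whole. "hand" is the closure, from -1 (fully open) to 1 (shut), set as the call begins (left out, the last holds). The fingers move at their own pace and stop on an object; "squeeze" is the grip in N (left out, the last holds). Time passes only in rows, so rows that repeat a pose let the fingers close. It gives the time, the measured TCP pose, the force and the opening at its end, in the units of the state.
- env.get_obs(): the state, without advancing time (a new reading comes with each control period).
- env.read_camera(name): name is "scene" or "top" or "wrist"; returns (picture, depth): 400x640x3 uint8, red, green, blue; 400x640 float32, m along the optical axis (not along the pixel's ray), 0 where there is no reading.
- env.calibration(name): a dict with "intrinsics" (3x3 intrinsics, pixels), "position" and "orientation" of the camera in the world; the wrist camera has in their place "mount" (4x4, takes a point from camera to tool coordinates, whose origin is the TCP and whose axes are the flange's). Camera axes: x right, y up, looking along -z (the intrinsics and any distortion apply to the point x, -y, -z); pixel columns grow to the right and rows downward; lengths in m; the calibration is good to about 2 mm. A picture is of the moment at which its call begins: read the wrist's pose just before it. calibration takes no time and is no camera call.
- env.sign_off(): hands the job in, once; it reports no verdict.
Trained networks look in the newest picture that a camera, given by its name, has taken for a name from the list of things; names that differ only in an ending like _2 or _b are one class to them, and where a whole thing is asked for, a point or a joint stands for the part that bears it (a point fixed in the world has none). Each returns a list of dicts, best first, with "conf" (0 to 1); they miss things now and then, are a little off and sometimes report something else, mostly with a low value. They report only what shows in the picture. A call takes as long as a camera call.
- env.cut_out(camera, query): "region" (400x640 bool, what is visible of it) and "uv" ([column, row] in pixels, amid what is visible of it).
The state is a dict: "time_s": time; "qpos": joint angles; "joint_velocities": joint speeds; "effort": joint torques, N m; "tool_pos": TCP position; "tool_rot": TCP orientation; "force": force on the tool from outside, world axes, zero at the start; "wrist_torque": the same for the moment, N m; "grip_width": finger opening in m.
Only numpy, scipy, OpenCV 4.12 (cv2) and the standard library are available. Lean on these libraries where they do the work, as an engineer would, in place of code of your own. Each camera call takes 0.05 s, during which the arm holds its last target. There are 200 camera calls.

## Working session

There is one attempt and no reset: what is moved stays moved. The work goes in short steps, Python scripts to look and compute and a tool call to move; the robot and the scene stay as the last step left them, time stands still between calls to the robot, and variables do not carry over. Pictures are saved under pics/ and viewed, about 8 in all and at most 12, crops included, and the job is handed in when it is done.

Besides the shell and the picture viewer there is one more tool, called after "Request:" by a JSON object that holds its "api" and its "payload". move_arm: Moves the arm, as the interface text tells. Its arguments: {"type":"object","properties":{"steps":{"type":"array"},"hand":{"type":"number"},"squeeze":{"type":"number"}},"required":["steps"]}

```bash
mkdir -p pics
cat > h.py <<'E'
import numpy as np, cv2
from scipy.spatial.transform import Rotation as R
from cell import env
def pose():
    o=env.get_obs(); T=np.eye(4); T[:3,:3]=R.from_euler('xyz',o['tool_rot'],degrees=True).as_matrix() if len(o['tool_rot'])==3 else R.from_quat(o['tool_rot']).as_matrix()
    T[:3,3]=o['tool_pos']; return T
def camT(n):
    c=env.calibration(n); K=np.array(c['intrinsics'])
    if 'mount' in c: return K,pose()@np.array(c['mount'])
    T=np.eye(4); q=np.array(c['orientation'])
    T[:3,:3]=q if q.shape==(3,3) else R.from_euler('xyz',q,degrees=True).as_matrix()
    T[:3,3]=c['position']; return K,T
def shot(n,f=None):
    K,T=camT(n); im,d=env.read_camera(n)
    if f: cv2.imwrite('pics/'+f,im[:,:,::-1])
    return K,T,im,d
def cloud(K,T,d):
    v,u=np.mgrid[0:400,0:640]
    P=np.stack([(u-K[0,2])/K[0,0]*d,-(v-K[1,2])/K[1,1]*d,-d],-1)
    return P@T[:3,:3].T+T[:3,3]
E
python3 - <<'E'
from h import *
o=env.get_obs(); print({k:np.round(v,3) for k,v in o.items()})
for n in('scene','top','wrist'):
    c=env.calibration(n); print(n,{k:np.round(v,3).tolist() if not isinstance(v,str) else v for k,v in c.items()})
S=[]
for n in('scene','top'):
    K,T,im,d=shot(n,n+'0.png'); P=cloud(K,T,d)
    for q in('pail','bail','bail_bar','stand','squeeze','blue_bottle','jar'):
        for r in env.cut_out(n,q)[:2]:
            m=r['region']&(d>0); p=P[m]
            print(n,q,round(r['conf'],2),np.round(r['uv']),m.sum(),np.round(np.percentile(p,[2,50,98],axis=0),3).tolist() if len(p) else '')
E
```

```text
{'time_s': np.float64(0.0), 'qpos': array([75.408, 18.44 , -4.015, 83.174,  1.296, 78.539, -3.258]), 'joint_velocities': array([ 0.069,  0.045,  0.021, -0.018, -0.081, -0.079,  0.031]), 'effort': array([ 1.0000e-03, -4.9128e+01, -4.0300e-01, -3.1253e+01, -6.4000e-02,
        4.4000e-02,  0.0000e+00]), 'tool_pos': array([ 0.172, -0.626,  0.229]), 'tool_rot': array([-1.79892e+02,  7.00000e-03,  1.54040e+01]), 'force': array([-0.4  , -0.044, -0.42 ]), 'wrist_torque': array([-0.001, -0.038,  0.018]), 'grip_width': np.float64(0.087)}
scene {'intrinsics': [[435.408, 0.0, 322.108], [0.0, 435.408, 205.762], [0.0, 0.0, 1.0]], 'position': [1.478, 0.293, 0.726], 'orientation': [57.954, 0.915, 112.353]}
top {'intrinsics': [[459.282, 0.0, 320.257], [0.0, 459.282, 207.008], [0.0, 0.0, 1.0]], 'position': [0.469, -0.089, 1.232], 'orientation': [4.343, 0.536, -88.757]}
wrist {'intrinsics': [[292.039, 0.0, 314.3], [0.0, 292.039, 197.884], [0.0, 0.0, 1.0]], 'mount': [[-0.001, 0.963, 0.268, 0.073], [1.0, 0.001, -0.001, -0.001], [-0.001, 0.268, -0.963, -0.155], [0.0, 0.0, 0.0, 1.0]]}
scene pail 0.9 [310.
[... 957 characters left out ...]
7, -0.208, -0.003], [0.622, -0.106, 0.103], [0.641, -0.063, 0.108]]
top bail_bar 0.87 [337. 177.] 295 [[0.528, -0.203, -0.003], [0.63, -0.116, 0.103], [0.659, -0.068, 0.108]]
top stand 0.89 [221. 190.] 7398 [[0.485, 0.092, -0.001], [0.595, 0.177, 0.007], [0.719, 0.284, 0.31]]
top squeeze 0.85 [323. 135.] 394 [[0.719, -0.102, 0.009], [0.734, -0.079, 0.077], [0.763, -0.053, 0.113]]
top squeeze 0.27 [346. 218.] 2383 [[0.468, -0.211, -0.001], [0.534, -0.15, 0.044], [0.639, -0.072, 0.114]]
top blue_bottle 0.76 [441. 259.] 593 [[0.407, -0.427, -0.002], [0.436, -0.378, 0.076], [0.463, -0.359, 0.113]]
top jar 0.55 [259. 279.] 331 [[0.346, 0.049, -0.002], [0.374, 0.068, 0.053], [0.395, 0.092, 0.059]]
```

View pics/scene0.png

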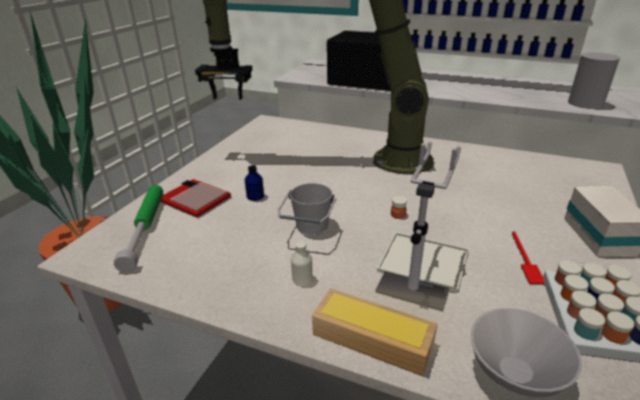

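View pics/top0.png

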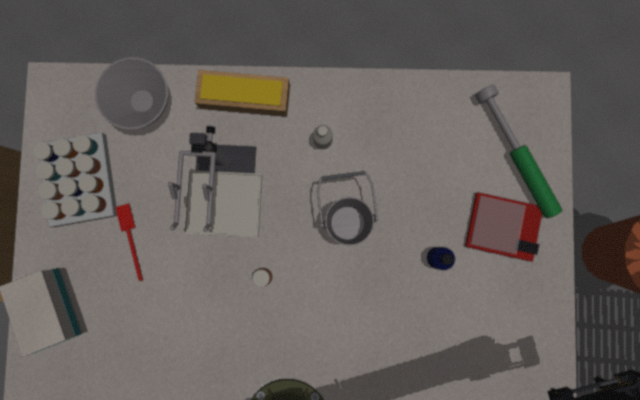

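The scene view shows the pail at (310,209) with its bail flat towards the squeeze bottle at (301,268), and the stand at (422,262). In the top view the bar runs from (322,180) to (366,173), and the prongs point towards the robot, their tips near (178,230) and (208,228).

Run:
```python
from h import *
for n in('scene','top'):
    K,T,im,d=shot(n); P=cloud(K,T,d)
    X,Y,Z=P[...,0],P[...,1],P[...,2]
    m=(abs(X-.6)<.2)&(abs(Y-.19)<.14)&(Z>.2)&(d>0)
    p=P[m]; print(n,'hook pts',len(p)); 
    h,e=np.histogram(p[:,2],np.arange(.2,.36,.01)); print(h)
    for a in np.arange(.44,.74,.02):
        s=p[(p[:,0]>a)&(p[:,0]<=a+.02)]
        if len(s): 
            l=s[s[:,1]<np.median(p[:,1])]; r=s[s[:,1]>=np.median(p[:,1])]
            print(round(a,2),[ (len(t),np.round(np.median(t,0),3).tolist(),round(t[:,2].max(),3)) for t in(l,r) if len(t)])
    m=(abs(X-.55)<.12)&(abs(Y+.13)<.12)&(Z>.09)&(Z<.13)&(d>0); p=P[m]
    rim=p[p[:,0]<.585]; A=np.c_[2*rim[:,:2],np.ones(len(rim))]; 
    s=np.linalg.lstsq(A,(rim[:,:2]**2).sum(1),rcond=None)[0]; print('rim',s[:2],np.sqrt(s[2]+s[:2]@s[:2]),len(rim))
    b=p[p[:,0]>.615]; c=b.mean(0); u,sv,vt=np.linalg.svd(b[:,:2]-c[:2]); print('bar',c,np.percentile(b,[2,98],axis=0),vt[0],len(b))
    t=(Z>.006)&(Z<.02)&(abs(X-.58)<.14)&(abs(Y-.18)<.14)&(d>0)
    print('tray',cv2.minAreaRect(P[t][:,:2].astype(np.float32)))
```

```text
scene hook pts 1073
[ 33  30  29  32  32  31  49 444 185  72  51  40  44   1   0]
0.48 [(40, [0.494, 0.159, 0.289], np.float64(0.3)), (34, [0.495, 0.227, 0.29], np.float64(0.299))]
0.5 [(17, [0.508, 0.159, 0.278], np.float64(0.282)), (13, [0.508, 0.229, 0.278], np.float64(0.289))]
0.52 [(15, [0.531, 0.16, 0.277], np.float64(0.279)), (9, [0.532, 0.229, 0.276], np.float64(0.28))]
0.54 [(13, [0.553, 0.16, 0.277], np.float64(0.307)), (7, [0.551, 0.228, 0.276], np.float64(0.301))]
0.56 [(110, [0.577, 0.158, 0.302], np.float64(0.33)), (86, [0.578, 0.225, 0.303], np.float64(0.33))]
0.58 [(22, [0.586, 0.156, 0.278], np.float64(0.323)), (45, [0.581, 0.224, 0.288], np.float64(0.329))]
0.6 [(22, [0.609, 0.157, 0.277], np.float64(0.28)), (23, [0.61, 0.224, 0.277], np.float64(0.279))]
0.62 [(23, [0.629, 0.157, 0.277], np.float64(0.279)), (23, [0.63, 0.224, 0.278], np.float64(0.279))]
0.64 [(64, [0.651, 0.165, 0.277], np.float64(0.281)), (86, [0.652, 0.211, 0.277], np.float64(0.28))]
0.66 [(25, [0.673, 0.18, 0.283], np.float64(0.284)), (35, [0.678, 0.195, 0.283], np.float64(0.285))]
0.68 [(185, [0
[... 1207 characters left out ...]
151, 0.278], np.float64(0.282)), (45, [0.63, 0.218, 0.278], np.float64(0.282))]
0.64 [(114, [0.648, 0.166, 0.279], np.float64(0.283)), (121, [0.65, 0.201, 0.279], np.float64(0.285))]
0.66 [(103, [0.673, 0.175, 0.28], np.float64(0.288)), (81, [0.671, 0.19, 0.282], np.float64(0.286))]
0.68 [(58, [0.685, 0.175, 0.283], np.float64(0.288)), (50, [0.687, 0.191, 0.284], np.float64(0.289))]
rim [ 0.52807051 -0.14456531] 0.062249970262643534 559
bar [ 0.63248816 -0.1366886   0.10346319] [[ 0.61733758 -0.19991735  0.09860713]
 [ 0.64416496 -0.0742869   0.10826368]] [ 0.08087356 -0.99672437] 217
tray ((0.5823980569839478, 0.1754472553730011), (0.2430545687675476, 0.2772925794124603), 88.89825439453125)
```

Request:
{"api": "move_arm", "payload": {"steps": [[[0.577,-0.353,-0.04],-1.39],[[0.577,-0.353,-0.04],-1.39],[[0.577,-0.353,-0.04],-1.39],[[0.577,-0.353,-0.04],-1.39],[[0.577,-0.353,-0.04],-1.39],[[0.577,-0.353,-0.04],-1.39],[[0.577,-0.353,-0.04],-1.39],[[0.577,-0.353,-0.04],-1.39],[[0.577,-0.353,-0.04],-1.39],[[0.577,-0.353,-0.04],-1.39],[[0.577,-0.353,-0.04],-1.39],[[0.577,-0.353,-0.04],-1.39],[[0.577,-0.353,-0.04],-1.39],[[0.577,-0.353,-0.04],-1.39],[[0.577,-0.353,-0.04],-1.39]], "hand": -0.2}}

```text
time_s: 2.78
tool_pos: [0.6345, -0.1348, 0.2707]
tool_rot: [-180.0, 0.1, 94.9]
force: [0.5, -0.4, -0.3]
grip_width: 0.0523
```

Run:
```python
from h import *
K,T,im,d=shot('wrist','w1.png'); P=cloud(K,T,d)
o=env.get_obs(); print(o['qpos'],o['tool_pos'],o['tool_rot'],o['force'])
X,Y,Z=P[...,0],P[...,1],P[...,2]
m=(abs(X-.55)<.12)&(abs(Y+.13)<.13)&(Z>.088)&(Z<.13)&(d>0); p=P[m]
rim=p[(p[:,0]<.585)&(p[:,2]>.105)]; A=np.c_[2*rim[:,:2],np.ones(len(rim))]; 
s=np.linalg.lstsq(A,(rim[:,:2]**2).sum(1),rcond=None)[0]; print('rim',s[:2],np.sqrt(s[2]+s[:2]@s[:2]),len(rim))
b=p[p[:,0]>.622]; print('bar z',np.percentile(b[:,2],[5,50,95]))
print('rect',cv2.minAreaRect(b[:,:2].astype(np.float32)))
c=b.mean(0); u,sv,vt=np.linalg.svd(b[:,:2]-c[:2]); print('bar',c,vt[0],len(b))
for r in env.cut_out('wrist','bail_bar'): print(r['conf'],r['uv'],P[r['region']&(d>0)].mean(0))
```

```text
[ 35.6569165   20.66636839 -34.54293972  78.86722483  11.65151608
  83.99267996   6.55402943] [ 0.63460645 -0.13451627  0.27073103] [-1.79999626e+02  4.31757998e-02  9.49173991e+01] [ 0.36913821 -1.40258068  0.6191696 ]
rim [ 0.52152008 -0.1442198 ] 0.058218147866364596 1550
bar z [0.10150633 0.10429249 0.10604172]
rect ((0.6341146230697632, -0.13314837217330933), (0.023929812014102936, 0.12732082605361938), 0.03621930256485939)
bar [ 0.63359925 -0.13035253  0.10412584] [ 0.09834326 -0.99515255] 966
0.66 [310.1, 159.5] [ 0.60506259 -0.11909691  0.10335749]
```

View pics/w1.png

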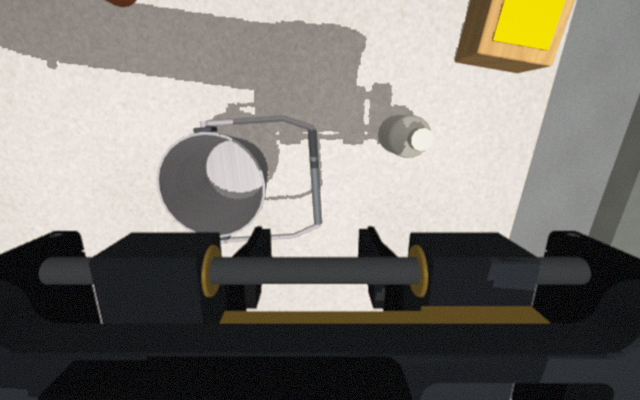

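The picture shows the bar from (312,130) to (318,225), centred under the jaws. The rim circle is at about (212,185) and the squeeze bottle at (405,137) is clear.

Request:
{"api": "move_arm", "payload": {"steps": [[[0.001,0.001,0.05],-0.012],[[0.001,0.001,0.1],-0.012],[[0.001,0.001,0.15],-0.012],[[0.001,0.001,0.171],-0.012],[[0.001,0.001,0.171],-0.012],[[0.001,0.001,0.171],-0.012]]}}

```text
time_s: 3.62
tool_pos: [0.6377, -0.1322, 0.102]
tool_rot: [179.8, 0.1, 95.7]
force: [0.1, -0.1, 0.3]
grip_width: 0.0522
```

Request:
{"api": "move_arm", "payload": {"steps": [[[0,0,0],0],[[0,0,0],0],[[0,0,0],0],[[0,0,0],0],[[0,0,0],0],[[0,0,0],0]], "hand": 1, "squeeze": 12}}

```text
time_s: 4.38
tool_pos: [0.6354, -0.1325, 0.0993]
tool_rot: [-179.9, 0.0, 95.7]
force: [-1.6, -1.1, 0.7]
grip_width: 0.0096
```

Request:
{"api": "move_arm", "payload": {"steps": [[[0,-0.0004,-0.01],0],[[0,-0.0017,-0.02],0],[[0,-0.0039,-0.0298],0],[[0,-0.0069,-0.0393],0],[[0,-0.0108,-0.0486],0],[[0,-0.0154,-0.0575],0],[[0,-0.0208,-0.066],0],[[0,-0.0269,-0.0739],0],[[0,-0.0337,-0.0813],0],[[0,-0.0337,-0.0813],0]]}}

```text
time_s: 5.62
tool_pos: [0.6024, -0.1356, 0.1817]
tool_rot: [179.9, 0.0, 95.7]
force: [-1.8, -0.6, -1.5]
grip_width: 0.0096
```

Request:
{"api": "move_arm", "payload": {"steps": [[[0,-0.0074,-0.0068],0],[[0,-0.0153,-0.0129],0],[[0,-0.0238,-0.0183],0],[[0,-0.0327,-0.0229],0],[[0,-0.042,-0.0268],0],[[0,-0.0515,-0.0298],0],[[0,-0.0613,-0.032],0],[[0,-0.0713,-0.0333],0],[[0,-0.0813,-0.0337],0],[[0,-0.0813,-0.0337],0],[[0,-0.0813,-0.0337],0]], "squeeze": 40}}

```text
time_s: 7.0
tool_pos: [0.5221, -0.1439, 0.2153]
tool_rot: [179.9, 0.1, 95.7]
force: [0.2, -2.4, 5.3]
grip_width: 0.0089
```

Run:
```python
from h import *
K,T,im,d=shot('scene'); cv2.imwrite('pics/s2.png',cv2.resize(im[80:320,180:500,::-1],(800,600)))
o=env.get_obs(); print(o['tool_pos'],o['force'],o['wrist_torque'])
```

```text
[ 0.52225314 -0.14387371  0.21526072] [ 0.40860078 -2.63182479  5.10838797] [-0.71600387 -0.14883635  0.03688616]
```

View pics/s2.png

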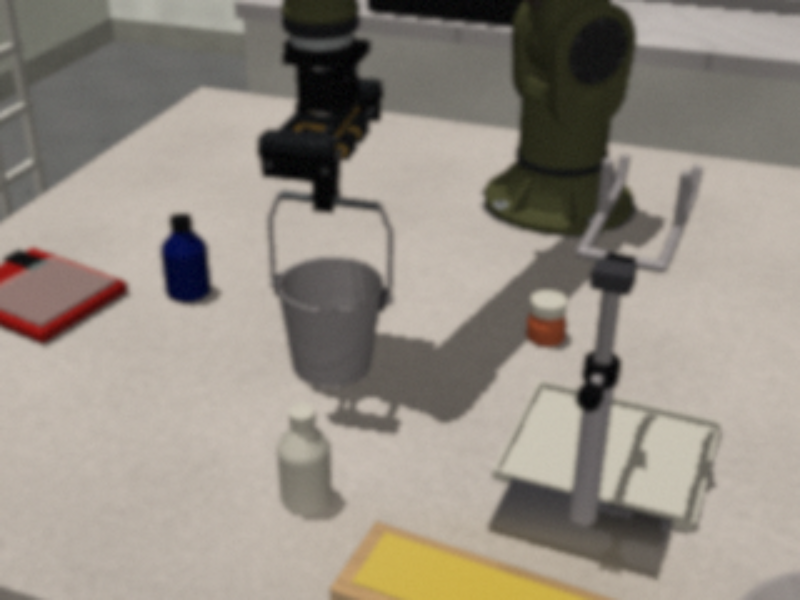

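The bail stands upright in the fingers at crop (325,195) and the pail is still standing on the table. Next I lift it.

Request:
{"api": "move_arm", "payload": {"steps": [[[0,0,-0.01],0],[[0,0,-0.025],0],[[0,0,-0.045],0],[[0,0,-0.065],0],[[0,0,-0.085],0],[[0,0,-0.105],0],[[0,0,-0.122],0],[[0,0,-0.132],0],[[0,0,-0.135],0],[[0,0,-0.135],0],[[0,0,-0.135],0]]}}

```text
time_s: 8.43
tool_pos: [0.5212, -0.1435, 0.3487]
tool_rot: [-179.9, -0.0, 95.7]
force: [-0.3, -0.1, -7.2]
grip_width: 0.0086
```

Run:
```python
from h import *
o=env.get_obs(); print(o['tool_pos'],o['tool_rot'],o['force'],o['wrist_torque'],o['grip_width'],o['qpos'])
T=pose()
for w in([.47,.03,.35],[.43,.12,.35],[.43,.188,.35]): print(T[:3,:3].T@(np.array(w)-T[:3,3]))
```

```text
[ 0.52124405 -0.14346679  0.34874077] [-1.79922615e+02 -3.35558462e-02  9.57290169e+01] [-0.30214972 -0.11696446 -7.21714278] [-0.03067556 -0.12091339  0.01756615] 0.008584068829730238 [ 44.98191231   5.19673596 -34.74428399  86.3297512    2.94825742
  89.48071771  16.04604548]
[ 0.17771643 -0.03367353 -0.00110967]
[ 0.27125982 -0.0644895  -0.00101326]
[ 0.33892016 -0.05770145 -0.00098281]
```

Request:
{"api": "move_arm", "payload": {"steps": [[[0.01,-0.002,0],0],[[0.03,-0.006,0],0.01],[[0.055,-0.0105,0],0.02],[[0.08,-0.0155,0],0.03],[[0.105,-0.02,0],0.04],[[0.13,-0.025,0],0.05],[[0.155,-0.0295,0],0.06],[[0.18,-0.0345,0],0.07],[[0.205,-0.043,0],0.08],[[0.23,-0.051,0],0.09],[[0.255,-0.059,0],0.1],[[0.278,-0.064,0],0.11],[[0.3,-0.062,0],0.122],[[0.32,-0.06,0],0.122],[[0.333,-0.058,0],0.122],[[0.339,-0.058,0],0.122],[[0.339,-0.058,0],0.122],[[0.339,-0.058,0],0.122],[[0.339,-0.058,0],0.122]]}}

```text
time_s: 10.8
tool_pos: [0.4302, 0.1872, 0.3494]
tool_rot: [-180.0, 0.0, 88.7]
force: [0.0, -0.2, -6.4]
grip_width: 0.0088
```

Run:
```python
from h import *
o=env.get_obs(); print(o['tool_pos'],o['tool_rot'],o['force'],o['wrist_torque'],o['grip_width'],o['qpos'])
for n in('wrist','top'):
    K,T,im,d=shot(n,n+'3.png'); P=cloud(K,T,d)
    X,Y,Z=P[...,0],P[...,1],P[...,2]
    m=(X>.47)&(X<.7)&(abs(Y-.19)<.1)&(Z>.26)&(Z<.345)&(d>0); p=P[m]; print(n,len(p))
    for a in np.arange(.47,.67,.01):
        s=p[(p[:,0]>a)&(p[:,0]<=a+.01)]
        L=s[s[:,1]<.188];Rr=s[s[:,1]>=.188]
        print(round(a,2),[(len(t),np.round(np.median(t[:,1:],0),4).tolist(),round(t[:,2].max(),3)) for t in(L,Rr) if len(t)])
    t=p[p[:,2]>.29]; t=t[t[:,0]<.52]; print('tips x',np.percentile(t[:,0],[5,50,95]))
```

```text
[0.43020421 0.1872419  0.34941287] [-1.79983876e+02  1.59176663e-02  8.86598695e+01] [ 0.03540677 -0.19805036 -6.43752346] [-0.00551613 -0.07715772  0.00092092] 0.008814238408085599 [ 32.84180307  -6.56748874 -53.80681738  94.46184105  -5.28767489
  89.45078298 -22.07243128]
wrist 8164
0.47 []
0.48 [(104, [0.2264, 0.2992], np.float64(0.301))]
0.49 [(115, [0.228, 0.2959], np.float64(0.302))]
0.5 [(142, [0.2264, 0.2792], np.float64(0.285))]
0.51 [(166, [0.2261, 0.2793], np.float64(0.282))]
0.52 [(170, [0.2258, 0.2793], np.float64(0.282))]
0.53 [(80, [0.1598, 0.2789], np.float64(0.282)), (166, [0.2257, 0.2793], np.float64(0.281))]
0.54 [(186, [0.1584, 0.2797], np.float64(0.307)), (200, [0.2247, 0.2797], np.float64(0.306))]
0.55 [(267, [0.1599, 0.2806], np.float64(0.313)), (529, [0.2249, 0.3063], np.float64(0.319))]
0.56 [(283, [0.1587, 0.2814], np.float64(0.313)), (559, [0.2253, 0.3195], np.float64(0.33))]
0.57 [(227, [0.1601, 0.2917], np.float64(0.312)), (441, [0.2265, 0.3282], np.float64(0.333))]
0.58 [(111, [0.158, 0.2791], np.float64(0.282)), (32, [0.2273, 0.2778], np.float64(0.28))
[... 1892 characters left out ...]
p.float64(0.281))]
0.61 [(25, [0.1503, 0.2778], np.float64(0.281)), (24, [0.2183, 0.2776], np.float64(0.281))]
0.62 [(24, [0.1511, 0.2782], np.float64(0.283)), (23, [0.2187, 0.2781], np.float64(0.281))]
0.63 [(21, [0.1494, 0.2779], np.float64(0.282)), (22, [0.2171, 0.2784], np.float64(0.282))]
0.64 [(76, [0.1652, 0.2783], np.float64(0.283)), (58, [0.2096, 0.2782], np.float64(0.283))]
0.65 [(60, [0.1738, 0.2799], np.float64(0.284)), (43, [0.2011, 0.279], np.float64(0.287))]
0.66 [(48, [0.1767, 0.28], np.float64(0.285)), (22, [0.1931, 0.2805], np.float64(0.285))]
0.67 [(59, [0.1751, 0.2839], np.float64(0.288)), (28, [0.194, 0.2838], np.float64(0.287))]
tips x [0.48600343 0.49064706 0.49697886]
```

View pics/wrist3.png

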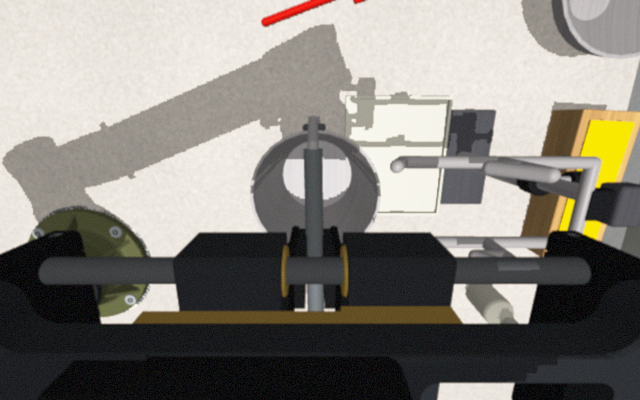

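The wrist view shows the bar vertical at column 314 in the grip, with the pail hanging straight under it at (315,185). One prong tip is at (398,167), ahead of the bar and clear of it.

Request:
{"api": "move_arm", "payload": {"steps": [[[0.0005,0.006,0],0],[[0.001,0.018,0],0],[[0.002,0.034,0],0],[[0.003,0.05,0],0],[[0.004,0.066,0],0],[[0.005,0.08,0],0],[[0.005,0.09,0],0],[[0.005,0.095,0],0],[[0.005,0.095,0],0],[[0.005,0.095,0.01],0],[[0.005,0.095,0.022],0],[[0.005,0.095,0.036],0],[[0.005,0.095,0.046],0],[[0.005,0.095,0.052],0],[[0.005,0.095,0.054],0],[[0.005,0.095,0.054],0],[[0.005,0.095,0.054],0],[[0.005,0.095,0.054],0]]}}

```text
time_s: 13.15
tool_pos: [0.5253, 0.191, 0.2958]
tool_rot: [180.0, -0.0, 88.7]
force: [-0.1, 2.1, -6.9]
grip_width: 0.0086
```

Run:
```python
from h import *
o=env.get_obs(); print(o['tool_pos'],o['force'],o['wrist_torque'])
K,T,im,d=shot('scene'); cv2.imwrite('pics/s4.png',cv2.resize(im[100:310,320:540,::-1],(800,600),interpolation=cv2.INTER_CUBIC))
shot('top','t4.png')
```

```text
[0.52529792 0.19103545 0.29584651] [-0.10882752  2.09064592 -6.9264762 ] [-0.06337039 -0.13190529 -0.044465  ]
```

View pics/s4.png

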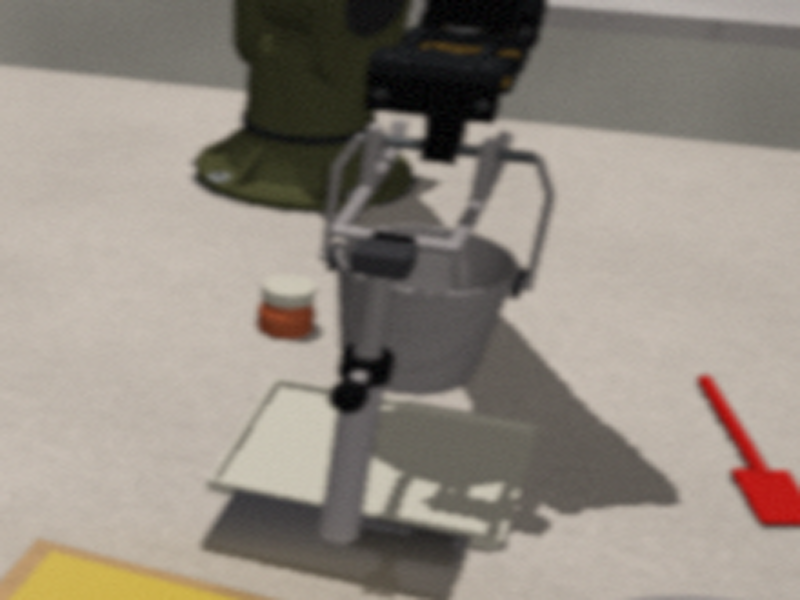

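The bar is above both prongs behind the tips, with the wires outside them (crop columns 335 and 545; keepers at 375 and 490). I lower it slowly, watching the force.

Request:
{"api": "move_arm", "payload": {"steps": [[[0,0,0.002],0],[[0,0,0.004],0],[[0,0,0.006],0],[[0,0,0.007],0],[[0,0,0.007],0],[[0,0,0.007],0]]}}

```text
time_s: 14.0
tool_pos: [0.5252, 0.191, 0.2886]
tool_rot: [180.0, 0.0, 88.7]
force: [0.1, 0.3, -6.3]
grip_width: 0.0091
```

Request:
{"api": "move_arm", "payload": {"steps": [[[0,0,0.001],0],[[0,0,0.002],0],[[0,0,0.002],0],[[0,0,0.002],0]]}}

```text
time_s: 14.5
tool_pos: [0.5252, 0.1909, 0.2865]
tool_rot: [180.0, 0.0, 88.7]
force: [-0.5, 0.2, -6.7]
grip_width: 0.0086
```

Request:
{"api": "move_arm", "payload": {"steps": [[[0,0,0.001],0],[[0,0,0.002],0],[[0,0,0.002],0],[[0,0,0.002],0]]}}

```text
time_s: 15.0
tool_pos: [0.5252, 0.1909, 0.2845]
tool_rot: [180.0, 0.0, 88.7]
force: [-0.2, -0.6, -5.6]
grip_width: 0.0086
```

Request:
{"api": "move_arm", "payload": {"steps": [[[0,0,0.001],0],[[0,0,0.002],0],[[0,0,0.002],0],[[0,0,0.002],0]]}}

```text
time_s: 15.5
tool_pos: [0.5258, 0.1909, 0.2831]
tool_rot: [179.9, -0.0, 88.7]
force: [1.7, 0.4, -2.7]
grip_width: 0.0086
```

Request:
{"api": "move_arm", "payload": {"steps": [[[0,0.003,0],0],[[0,0.006,0],0],[[0,0.01,0],0],[[0,0.014,0],0],[[0,0.017,0],0],[[0,0.02,0],0],[[0,0.02,0],0],[[0,0.02,0],0]]}}

```text
time_s: 16.5
tool_pos: [0.5455, 0.1904, 0.2827]
tool_rot: [180.0, 0.0, 88.7]
force: [0.1, -0.8, -4.5]
grip_width: 0.0085
```

Request:
{"api": "move_arm", "payload": {"steps": [[[0,0.003,0],0],[[0,0.006,0],0],[[0,0.009,0],0],[[0,0.012,0],0],[[0,0.014,0],0],[[0,0.014,0],0]]}}

```text
time_s: 17.25
tool_pos: [0.5595, 0.1901, 0.2826]
tool_rot: [180.0, -0.0, 88.7]
force: [-0.6, 0.6, -4.0]
grip_width: 0.0085
```

Request:
{"api": "move_arm", "payload": {"steps": [[[0,0.002,0],0],[[0,0.004,0],0],[[0,0.005,0],0],[[0,0.005,0],0]]}}

```text
time_s: 17.75
tool_pos: [0.5643, 0.19, 0.2825]
tool_rot: [180.0, 0.0, 88.7]
force: [-0.5, 0.0, -4.7]
grip_width: 0.0087
```

Request:
{"api": "move_arm", "payload": {"steps": [[[0,0.001,0],0],[[0,0.002,0],0],[[0,0.003,0],0],[[0,0.003,0],0]]}}

```text
time_s: 18.25
tool_pos: [0.5668, 0.19, 0.2822]
tool_rot: [-179.9, 0.0, 88.7]
force: [-1.7, -0.1, -6.1]
grip_width: 0.0086
```

Request:
{"api": "move_arm", "payload": {"steps": [[[0,0.001,0.001],0],[[0,0.002,0.002],0],[[0,0.002,0.002],0],[[0,0.002,0.002],0]]}}

```text
time_s: 18.75
tool_pos: [0.5688, 0.19, 0.2804]
tool_rot: [-180.0, 0.0, 88.7]
force: [-4.5, -0.5, -6.2]
grip_width: 0.009
```

Request:
{"api": "move_arm", "payload": {"steps": [[[0,0.001,0.001],0],[[0,0.002,0.002],0],[[0,0.002,0.002],0],[[0,0.002,0.002],0]]}}

```text
time_s: 19.25
tool_pos: [0.5707, 0.19, 0.2785]
tool_rot: [-179.9, 0.0, 88.7]
force: [-5.5, -1.4, -4.5]
grip_width: 0.0088
```

Request:
{"api": "move_arm", "payload": {"steps": [[[0,0,0.001],0],[[0,0,0.0015],0],[[0,0,0.0015],0]]}}

```text
time_s: 19.62
tool_pos: [0.5716, 0.19, 0.2775]
tool_rot: [179.9, -0.0, 88.7]
force: [-2.9, -0.5, -0.3]
grip_width: 0.0087
```

Request:
{"api": "move_arm", "payload": {"steps": [[[0,0,0],0],[[0,0,0],0],[[0,0,0],0]], "squeeze": 5}}

```text
time_s: 20.0
tool_pos: [0.5718, 0.1899, 0.2775]
tool_rot: [179.9, -0.0, 88.7]
force: [-1.9, -0.9, 0.8]
grip_width: 0.0098
```

Request:
{"api": "move_arm", "payload": {"steps": [[[0,0,0],0],[[0,0,0],0],[[0,0,0],0],[[0,0,0],0],[[0,0,0],0]], "hand": 0.3}}

```text
time_s: 20.62
tool_pos: [0.5712, 0.1899, 0.277]
tool_rot: [180.0, 0.0, 88.7]
force: [-0.4, -1.0, 0.1]
grip_width: 0.0301
```

Run:
```python
from h import *
o=env.get_obs(); print(o['tool_pos'],o['force'],o['grip_width'])
K,T,im,d=shot('scene'); cv2.imwrite('pics/s5.png',cv2.resize(im[100:310,320:540,::-1],(800,600),interpolation=cv2.INTER_CUBIC))
```

```text
[0.57121647 0.18988785 0.27699968] [-0.37180244 -0.95723321  0.14023964] 0.030128199917774014
```

View pics/s5.png

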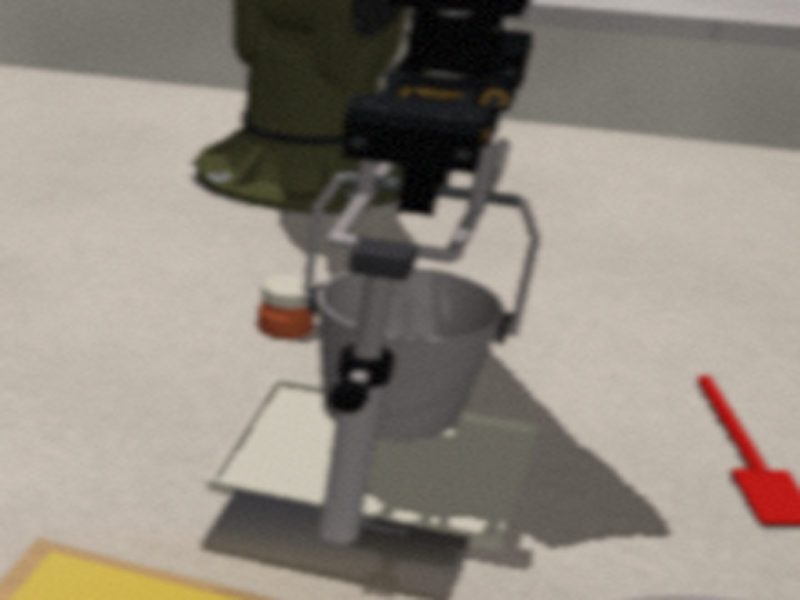

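The pail hangs from the prongs with the fingers open around the bar. I back off straight up and measure whether it is home.

Request:
{"api": "move_arm", "payload": {"steps": [[[0,0,-0.01],0],[[0,0,-0.025],0],[[0,0,-0.045],0],[[0,0,-0.07],0],[[0,0,-0.1],0],[[0,-0.02,-0.13],0],[[0,-0.04,-0.15],0],[[0,-0.06,-0.15],0],[[0,-0.06,-0.15],0],[[0,-0.06,-0.15],0]]}}

```text
time_s: 21.92
tool_pos: [0.5118, 0.1908, 0.4274]
tool_rot: [179.9, 0.0, 88.7]
force: [0.2, 0.1, -0.1]
grip_width: 0.0305
```

Run:
```python
from h import *
o=env.get_obs(); print(o['tool_pos'],o['force'])
K,T,im,d=shot('wrist'); P=cloud(K,T,d)
cv2.imwrite('pics/w6.png',cv2.resize(im[60:260,230:530,::-1],(800,533),interpolation=cv2.INTER_CUBIC))
X,Y,Z=P[...,0],P[...,1],P[...,2]
for a,b in((.205,.215),(.215,.235),(.238,.25),(.13,.145),(.165,.2)):
  m=(Y>a)&(Y<b)&(Z>.26)&(Z<.34)&(X>.47)&(X<.6)&(d>0); p=P[m]
  print(a,b,len(p),[(round(x,3),int(((p[:,0]>=x)&(p[:,0]<x+.005)).sum()),round(float(np.median(p[(p[:,0]>=x)&(p[:,0]<x+.005),2])),3)) for x in np.arange(.48,.6,.005) if ((p[:,0]>=x)&(p[:,0]<x+.005)).sum()>3])
  t=p[(p[:,2]<.29)&(p[:,0]>.5)]
  if len(t): print('x pct',np.percentile(t[:,0],[5,50,95]))
```

```text
[0.51175312 0.19081711 0.4273806 ] [ 0.2453388   0.08507036 -0.07237505]
0.205 0.215 91 [(np.float64(0.565), 52, 0.284), (np.float64(0.57), 39, 0.285)]
x pct [0.56559512 0.56935909 0.5739135 ]
0.215 0.235 1260 [(np.float64(0.49), 44, 0.295), (np.float64(0.495), 53, 0.294), (np.float64(0.5), 51, 0.285), (np.float64(0.505), 42, 0.276), (np.float64(0.51), 45, 0.275), (np.float64(0.515), 45, 0.275), (np.float64(0.52), 45, 0.275), (np.float64(0.525), 37, 0.275), (np.float64(0.53), 44, 0.275), (np.float64(0.535), 43, 0.275), (np.float64(0.54), 45, 0.275), (np.float64(0.545), 41, 0.275), (np.float64(0.55), 53, 0.275), (np.float64(0.555), 89, 0.3), (np.float64(0.56), 81, 0.307), (np.float64(0.565), 128, 0.31), (np.float64(0.57), 121, 0.317), (np.float64(0.575), 114, 0.324), (np.float64(0.58), 55, 0.326), (np.float64(0.585), 16, 0.274), (np.float64(0.59), 27, 0.275), (np.float64(0.595), 41, 0.275)]
x pct [0.50389848 0.54053807 0.59594233]
0.238 0.25 113 [(np.float64(0.565), 55, 0.283), (np.float64(0.57), 57, 0.285)]
x pct [0.56633657 0.57042521 0.5748714 ]
0.13 0.145 37 [(np.float64(0.56), 6, 0.283), (np.float64(0.565), 29, 0.282)]
x pct [0.56398395 0.56600995 0.56994048]
0.165 0.2 300 [(np.float64(0.56), 23, 0.282), (np.float64(0.565), 169, 0.285), (np.float64(0.57), 108, 0.284)]
x pct [0.56462745 0.56856732 0.57340557]
```

View pics/w6.png

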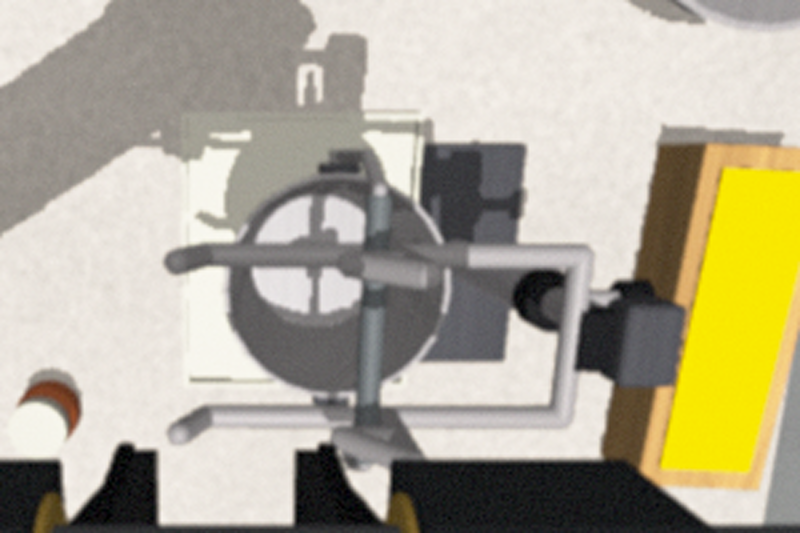

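The bar lies across both prongs under the keepers (crop column 372; prong tips at 180, keeper rods at about 385–430). It measures about 0.569 m, against an expected home of 0.570. I'll confirm with one light push from the front with closed fingers.

Request:
{"api": "move_arm", "payload": {"steps": [[[0,0.01,0.02],0],[[0,0.018,0.05],0],[[0,0.018,0.085],0],[[0,0.018,0.115],0],[[0,0.018,0.138],0],[[0,0.018,0.147],0],[[0,0.018,0.147],0],[[0,0.018,0.147],0]], "hand": 1}}

```text
time_s: 22.98
tool_pos: [0.5297, 0.1912, 0.2807]
tool_rot: [179.9, -0.0, 88.7]
force: [0.4, -0.0, 0.1]
grip_width: 0.0008
```

Request:
{"api": "move_arm", "payload": {"steps": [[[0,0.003,0],0],[[0,0.006,0],0],[[0,0.009,0],0],[[0,0.012,0],0],[[0,0.014,0],0],[[0,0.014,0],0]]}}

```text
time_s: 23.72
tool_pos: [0.5432, 0.1905, 0.2799]
tool_rot: [-180.0, -0.0, 88.7]
force: [-0.4, 0.5, 0.9]
grip_width: 0.0003
```

Request:
{"api": "move_arm", "payload": {"steps": [[[0,0.001,0],0],[[0,0.002,0],0],[[0,0.003,0],0],[[0,0.003,0],0]]}}

```text
time_s: 24.22
tool_pos: [0.5462, 0.1904, 0.28]
tool_rot: [-180.0, 0.0, 88.7]
force: [0.2, -0.9, -0.2]
grip_width: 0.0004
```

Request:
{"api": "move_arm", "payload": {"steps": [[[0,0.001,0],0],[[0,0.002,0],0],[[0,0.003,0],0],[[0,0.003,0],0]]}}

```text
time_s: 24.72
tool_pos: [0.5492, 0.1904, 0.28]
tool_rot: [-180.0, 0.0, 88.7]
force: [0.2, -1.0, 0.4]
grip_width: 0.0007
```

Request:
{"api": "move_arm", "payload": {"steps": [[[0,0.001,0],0],[[0,0.002,0],0],[[0,0.002,0],0]]}}

```text
time_s: 25.1
tool_pos: [0.5512, 0.1903, 0.28]
tool_rot: [-180.0, -0.0, 88.7]
force: [0.4, -0.4, 0.3]
grip_width: 0.0003
```

Request:
{"api": "move_arm", "payload": {"steps": [[[0,0.001,0],0],[[0,0.002,0],0],[[0,0.002,0],0]]}}

```text
time_s: 25.48
tool_pos: [0.5532, 0.1902, 0.28]
tool_rot: [-180.0, 0.0, 88.7]
force: [0.3, 0.2, -0.7]
grip_width: 0.0005
```

Request:
{"api": "move_arm", "payload": {"steps": [[[0,0.001,0],0],[[0,0.002,0],0],[[0,0.002,0],0]]}}

```text
time_s: 25.85
tool_pos: [0.5552, 0.1902, 0.28]
tool_rot: [-180.0, 0.0, 88.7]
force: [0.1, 0.4, 0.0]
grip_width: 0.0005
```

Request:
{"api": "move_arm", "payload": {"steps": [[[0,0.001,0],0],[[0,0.002,0],0],[[0,0.002,0],0]]}}

```text
time_s: 26.22
tool_pos: [0.5565, 0.1903, 0.2796]
tool_rot: [-179.9, 0.0, 88.8]
force: [-1.8, 0.1, -1.4]
grip_width: 0.0005
```

Request:
{"api": "move_arm", "payload": {"steps": [[[0,0.001,0],0],[[0,0.0015,0],0],[[0,0.0015,0],0]]}}

```text
time_s: 26.6
tool_pos: [0.5573, 0.1903, 0.2791]
tool_rot: [-179.8, 0.0, 88.8]
force: [-5.6, 0.7, -3.3]
grip_width: 0.0003
```

Resistance built up as soon as the fingers touched the bar, so it was already against the stop. I withdraw to the front and then up.

Request:
{"api": "move_arm", "payload": {"steps": [[[0,-0.001,0],0],[[0,-0.002,0],0],[[0,-0.004,0],0],[[0,-0.01,0],0],[[0,-0.024,0],0],[[0,-0.028,0],0],[[0,-0.028,-0.02],0],[[0,-0.028,-0.06],0],[[0,-0.028,-0.11],0],[[0,-0.045,-0.15],0],[[0,-0.06,-0.16],0],[[0,-0.06,-0.16],0],[[0,-0.06,-0.16],0]]}}

```text
time_s: 28.22
tool_pos: [0.4992, 0.1909, 0.4398]
tool_rot: [180.0, 0.0, 88.7]
force: [-0.0, -0.4, -0.5]
grip_width: 0.0004
```

Run:
```python
from h import *
o=env.get_obs(); print(o['time_s'],o['tool_pos'],o['force'])
K,T,im,d=shot('wrist'); P=cloud(K,T,d); X,Y,Z=P[...,0],P[...,1],P[...,2]
cv2.imwrite('pics/w7.png',cv2.resize(im[60:260,230:530,::-1],(800,533)))
for a,b in((.205,.215),(.238,.25),(.13,.145),(.165,.2)):
  p=P[(Y>a)&(Y<b)&(Z>.26)&(Z<.29)&(X>.53)&(X<.6)&(d>0)]
  if len(p): print(a,len(p),np.percentile(p[:,0],[5,50,95]).round(4),np.median(p[:,2]))
t=P[(Y>.21)&(Y<.24)&(Z>.285)&(Z<.34)&(X<.52)&(X>.47)&(d>0)]; print('tip',np.percentile(t[:,0],[5,50,95]))
m=(abs(X-.57)<.1)&(abs(Y-.19)<.1)&(Z>.16)&(Z<.2)&(d>0); print('rim z', np.percentile(P[m],[2,98],axis=0))
```

```text
28.225 [0.49918291 0.1909348  0.43982548] [-0.04549983 -0.4075945  -0.54300671]
0.205 88 [0.5654 0.569  0.5743] 0.28408076089568257
0.238 112 [0.5663 0.5701 0.5752] 0.2838091421435899
0.13 40 [0.5642 0.5659 0.5702] 0.28269861163527493
0.165 285 [0.5648 0.5684 0.5734] 0.28419307070970173
tip [0.49124307 0.49638674 0.5016755 ]
rim z [[0.51304824 0.13391543 0.16069159]
 [0.66874542 0.25827368 0.19246005]]
```

View pics/w7.png

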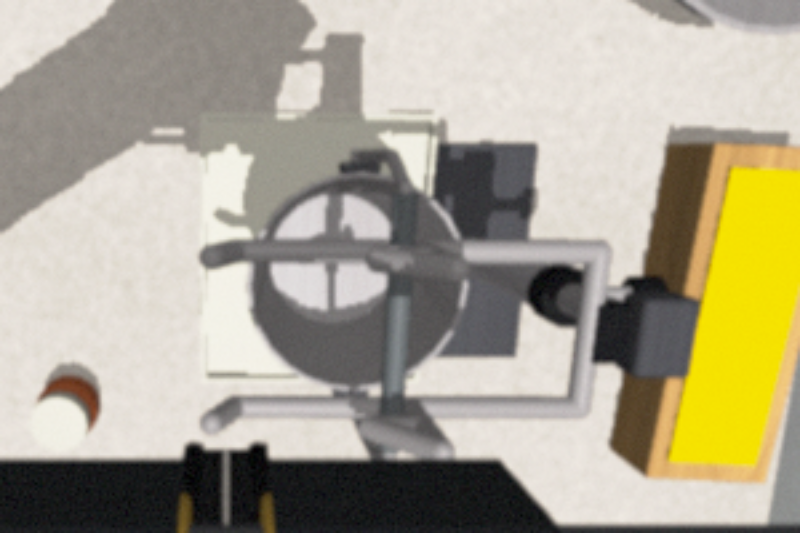

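```bash
python3 -c "
from cell import env
print(env.sign_off())"
```

```text
the job is handed in; nothing more can be done
None
```

The pail is hanging from the twin hook with its bar home against the back stops, and the job was handed in at about 28 s.

- **Raising and lifting:** I gripped the flat bail bar and swung it through an arc until upright. A picture then showed the pail still standing on the table. I lifted it (about 7 N) and brought it in over the prong tips from the front.
- **Finding the hook:** I felt contact with the bar centre at about 0.285 m, which agrees with the cameras' 0.279–0.280 m for the prong top face.
- **Sliding home:** I slid the bar back under the keepers until it met the stop, put the weight on the prongs and let go. The push against the stop was about 5.5 N, and I estimate the total load on the stand at up to about 13 N (pail weight plus push). Forces were only read at the end of each move.
- **Last checks:** A light push of about 5.6 N from the front met resistance at once. The bar measured the same before and after, 0.568–0.569 m at its middle against about 0.570 m expected. The arm finished clear of everything with no force on it, and I kept clear of the bottles and the jar.
- **Disagreements:** The cameras differed by up to 7 mm on the prongs' sideways position, which was within the slack. A 2 N sideways reading just above the prongs was gone at the next reading.

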